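Lock back a sprung belt tensioner

ROBOT

A 6-joint arm with a two-finger parallel gripper is mounted at the origin on a cart in front of the work surface, level with it; the furniture and walls round the work are solid. World frame = base frame: x ahead of the robot, y to its left, z up, the work surface at z = 0. Lengths are in m, angles in rad, forces in N, time in s.
With the tool pointing down it reaches from about 0.375 to 0.975 m from the base axis. Payload 3.8 kg.
Tool frame: the origin (TCP) lies midway between the tips of the shut fingers; the grasp point (between the pads) lies 19 mm behind it; z points along the fingers, y is the line along which they close (so a half turn about z gives the same grasp; the last joint's range is limited). The gripper opens to 85 mm and grips with 20 to 120 N. Pads are 22 mm wide; open, the fingers measure 114 mm over their backs; the gripper's body (76 mm by 85 mm) begins 54 mm behind the grasp point. The pads swing forward as they close: fully open they stand 13 mm farther back than shut.
Start: joints at [-1.298, 0.264, 1.604, -0, 1.274, -0.037], TCP at [0.206, -0.643, 0.231] pointing down, gripper open.
Joint ranges: [-2.63, 2.63], [-0.94, 2.18], [0.31, 2.57], [-1.31, 4.45], [0, 2.66], [-2.55, 2.55]. Speed limits (rad/s): [2.57, 2.57, 3.14, 3.14, 3.14, 3.14].

INTERFACE

Orientations are given as a rotation vector (axis times angle).
In Python, from workcell import bot gives the robot as it stands.
- The arm moves only by the tool step_arm, never from a script. Its argument "motion" is a list of rows, each a list of 5 numbers: the finger opening in cm, from 0 to 8.54, then the shift along the tool's x, y, z in cm, then the turn about the tool's z in degrees. In form: [[claw, dx, dy, dz, twist], ...]. A call has 1 to 20 rows; each row is the pose to reach, as a shift and turn from the pose commanded when the call began, along the tool's axes at that moment; what a row does not reach only later rows make up. A row lasts 1/10 s, in which the tool goes at most 50 mm and 8.59 degrees, less where a joint would pass 70% of its speed; a pose out of reach is approached as far as the arm can. A call with a gripper value outside its range is refused whole. The fingers move at their own pace and stop on an object; "force" is the grip in N (left out, the last holds). Time passes only in rows, so rows that repeat a pose let the fingers close. It gives the time, the measured TCP pose, the force, the opening and the grip force at its end, in the units of the state.
- bot.read_state(): the state, without advancing time (a new reading comes with each control period).
- bot.read_camera(name): name is "scene" or "top" or "wrist"; returns (picture, depth): 480x640x3 uint8, red, green, blue; 480x640 float32, m along the optical axis (not along the pixel's ray), 0 where there is no reading.
- bot.calibration(name): a dict with "mtx" (3x3 intrinsics, pixels), "origin" and "orientation" of the camera in the world; the wrist camera has in their place "T_tool_cam" (4x4, takes a point from camera to tool coordinates, whose origin is the TCP and whose axes are the flange's). Camera axes: x right, y up, looking along -z (the intrinsics and any distortion apply to the point x, -y, -z); pixel columns grow to the right and rows downward; lengths in m; the calibration is good to about 2 mm. A picture is of the moment at which its call begins: read the wrist's pose just before it. calibration takes no time and is no camera call.
- bot.finish_job(): hands the job in; it is judged then, once.
The state is a dict: "time": time; "q": joint angles; "joint_vel": joint speeds; "joint_torque": joint torques, N m; "tool_pos": TCP position; "tcp_rot": TCP orientation; "wrist_force": force on the tool from outside, world axes, zero at the start; "torque": the same for the moment, N m; "width": opening from 0.0 (shut) to 1.0 (fully open); "grip_force": force on a finger pad.
Only numpy, scipy, OpenCV 4.12 (cv2) and the standard library are available. Lean on these libraries where they do the work, as an engineer would, in place of code of your own. Each camera call takes 0.05 s, during which the arm holds its last target. There are 200 camera calls.

TASK

Take the locking pin with the flat grip out of its wooden block and use its shank to swing the tensioner's sprung arm back, away from you, until the slot hidden under the arm is free; hold it there and drop the pin fully home in the slot so that, once you let go, it keeps the arm back. Leave the round-headed pin in its own block.

Things in the scene. Friction and masses are not known exactly. Their poses are not given: they have to be found in the camera images.
- pin_grip (a point): Steel locking pin, 111 mm tall, 160 g, upright in a fixed wooden block 64x64x46 mm tall (foot 6 mm above the worktop). Foot up: round shank 16 mm thick, 72 long (last 10 taper to 8), collar 26x5, flat grip 34 tall. This point: centre of the grip, 94 mm above the foot. Grip 30 mm wide along its x, 14 thick along its y; z up. The other pin has a round head.
- slot (a point): Centre of the slot's mouth in the top of the grey block (140 along x, 180 along y, 38 mm tall, fixed). x points away from the robot within 23 degrees, y left, z up. Slot 20 mm wide in x, 35 long in y, 32 deep, 5 mm chamfer. At rest the arm hides it, covering x = -28 to +8 mm. Start beside the arm at x = -55, foot 5 mm above the block, and push to +x. Pin home: grip centre 62 mm above this point.
- bar_top (a point): Sprung arm: aluminium bar 36 mm wide, 16 thick, 4 mm above the block, pivoted 95 mm from the slot on its -y side (boss 56 mm wide, 45 high), running on to a steel tension wheel 60 mm wide, 34 high, 60 mm past the slot (heights above the block). This point: on its centre line, on its top, 95 mm from the pivot; y points to the wheel.
- tension_arm (a joint): Turn of the arm, rad: 0 at rest, 0.7 at the end of its travel, growing as it is pushed to the slot's +x side. The spring always returns it to 0 (about 2.5 N at the slot). With the pin home in the slot it leans on the pin at about 0.37.
- knob_head (a point): The other steel pin, not to be used: round mushroom head 42 mm wide, shank 22 mm thick (too thick for the slot), in a like wooden block. This point: centre of its head, 96 mm above the worktop.

How it is judged:
On the way:
1. the sprung arm is swung back and held, with the pin at the slot (value of joint tension_arm above 0.29 rad and horizontal distance between pin_grip and slot below 0.06 m), for 0.2 s.
At the end, for the whole second after the job is handed in: The locking pin stands in the slot, its grip's centre at most 68 mm above the slot's mouth (62 mm when fully home), within 20 mm of the slot's centre along its x and 25 mm along its y, tilted less than 12 degrees; the arm rests back against it (joint between 0.29 and 0.47 rad) and is still (z of pin_grip in the frame of slot below 0.068 m and x of pin_grip in the frame of slot between -0.02 and 0.02 m and y of pin_grip in the frame of slot between -0.025 and 0.025 m and angle between pin_grip's own z axis and vertical below 0.21 rad and value of joint tension_arm between 0.29 and 0.47 rad and velocity of joint tension_arm between -0.05 and 0.05 rad/s); the robot touches nothing.
It fails at once if the round-headed pin is taken or knocked out of its place (moved over 30 mm) (distance of knob_head from where it was at the start of the episode above 0.03 m).
It also fails if it takes over 43 s, if anything falls off the work surface, if the arm or the gripper's body presses on something with over 40 N, if the wrist force passes 120 N, or if a joint passes its speed limit or range.

## Working session

There is one attempt and no reset: what is moved stays moved. The work goes in short steps, Python scripts to look and compute and a tool call to move; the robot and the scene stay as the last step left them, time stands still between calls to the robot, and variables do not carry over. Pictures are saved under pics/ and viewed, at most 10 in all, crops included, and the job is handed in when it is done.

Besides the shell and the picture viewer there is one more tool, called after "Request:" as name(argument=value, ...), one argument or row to a line, values as JSON. step_arm: Moves the arm, as the interface text tells. Its arguments: {"type":"object","properties":{"motion":{"type":"array","items":{"type":"array","items":{"type":"number"}}},"force":{"type":"number"}},"required":["motion"]}

```bash
mkdir -p pics; cat > h.py <<'E'
import numpy as np, cv2
from workcell import bot
from scipy.spatial.transform import Rotation as R
def cam(name):
    s=bot.read_state(); p,d=bot.read_camera(name); c=bot.calibration(name)
    if name=='wrist':
        T=np.eye(4);T[:3,:3]=R.from_rotvec(s['tcp_rot']).as_matrix();T[:3,3]=s['tool_pos'];T=T@np.array(c['T_tool_cam'])
    else:
        T=np.eye(4);o=np.array(c['orientation']);T[:3,:3]=R.from_rotvec(o).as_matrix() if o.size==3 else o;T[:3,3]=c['origin']
    return p,d,np.array(c['mtx']),T,c
def cloud(d,K,T):
    v,u=np.indices(d.shape)
    P=np.stack([(u-K[0,2])/K[0,0]*d,-(v-K[1,2])/K[1,1]*d,-d],-1)
    return P@T[:3,:3].T+T[:3,3]
E
python3 - <<'E'
from h import *
print(bot.read_state())
for n in ('top','scene'):
    p,d,K,T,c=cam(n); print(n,c); cv2.imwrite(f'pics/{n}.png',p[:,:,::-1]); np.savez(n,p=p,d=d,K=K,T=T)
E
```

```text
{'time': 0.0, 'q': array([-1.29790656e+00,  2.64735929e-01,  1.60543123e+00,  5.75492523e-06,
        1.27368477e+00, -3.68768403e-02]), 'joint_vel': array([ 4.99165683e-04,  9.42162079e-05,  1.26528008e-03,  3.10207347e-04,
        1.00178918e-03, -1.71918569e-03]), 'joint_torque': array([-1.80422026e-03, -5.15113950e+01, -3.67313719e+01, -3.48025269e-04,
        1.29030572e-02, -2.86039796e-05]), 'tool_pos': array([ 0.20557596, -0.64214116,  0.22994273]), 'tcp_rot': array([-3.10176938e+00, -4.84288337e-01,  4.08944122e-04]), 'wrist_force': array([ 0.6950183 , -0.14455212,  0.59409505]), 'torque': array([ 0.04877223, -0.03796156, -0.0539126 ]), 'grip_force': 0.0, 'width': 0.9991739688043648}
top {'mtx': array([[563.88997427,   0.        , 312.51206903],
       [  0.        , 563.88997427, 239.07824401],
       [  0.        ,   0.        ,   1.        ]]), 'origin': array([0.41210128, 0.04917175, 1.17844628]), 'orientation': array([ 0.06572914, -0.10624669, -1.54460572])}
scene {'mtx': array([[484.07347865,   0.        , 318.62014331],
       [  0.        , 484.07347865, 245.25098903],
       [  0.        ,   0.        ,   1.        ]]), 'origin': array([0.06982753, 0.64108775, 0.55734537]), 'orientation': array([ 0.42295946, -1.2521837 , -2.17751278])}
```

View pics/top.png

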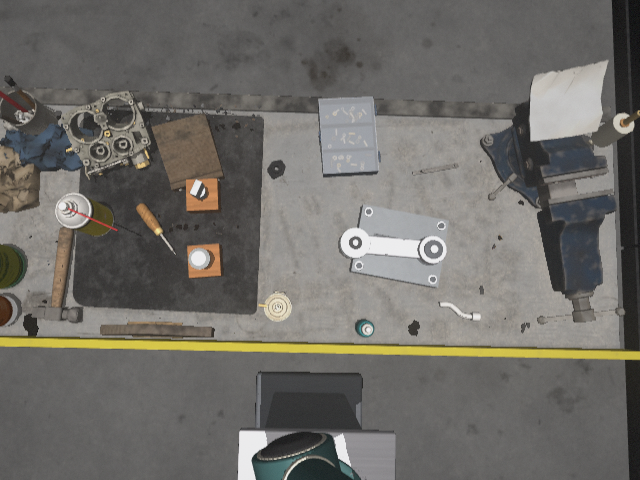

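View pics/scene.png

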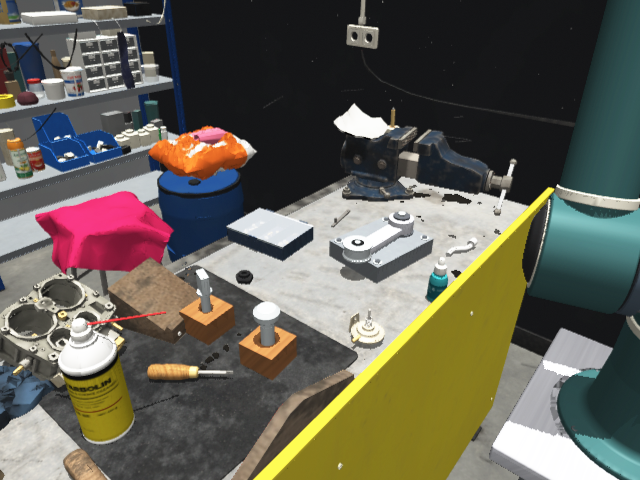

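The top view shows the flat-grip pin at about (199,188), the round-headed pin at (200,259), and the grey block around (400,246), with the wheel at (355,243) and the pivot boss at (432,249). Next I'll measure them.

```bash
python3 - <<'E'
from h import *
f=np.load('top.npz');p,d,K,T=[f[k] for k in('p','d','K','T')]
P=cloud(d,K,T)
def reg(u0,u1,v0,v1,z0,z1):
    m=np.zeros(d.shape,bool);m[v0:v1,u0:u1]=1
    m&=(P[...,2]>z0)&(P[...,2]<z1)&(d>0)
    v,u=np.nonzero(m);Q=P[m];r=cv2.minAreaRect(Q[:,:2].astype(np.float32)*1000)
    print(len(Q),'mean',Q.mean(0).round(4),'rect mm',[np.round(x,1) for x in r]);return Q
for n,a in dict(grip=(180,220,170,205,.105,.13),gripblk=(175,230,165,225,.03,.06),knob=(180,225,235,280,.085,.12),block=(330,470,190,300,.03,.045),
  wheel=(330,380,215,275,.066,.08),boss=(405,460,220,280,.077,.095),bar=(372,412,225,265,.05,.064)).items(): print(n); reg(*a)
c=cv2.resize(p[195:300,325:465],None,fx=5.5,fy=5.5,interpolation=cv2.INTER_CUBIC)
cv2.imwrite('pics/c1.png',c[:,:,::-1])
E
```

```text
grip
134 mean [0.6217 0.2475 0.1157] rect mm [array([622.3, 248.5]), array([15. , 29.3]), np.float64(67.2)]
gripblk
1513 mean [0.6407 0.2542 0.0409] rect mm [array([637.6, 257.1]), array([97. , 97.9]), np.float64(3.5)]
knob
370 mean [0.4878 0.2374 0.1067] rect mm [array([488.3, 238.5]), array([39.8, 40. ]), np.float64(50.1)]
block
4117 mean [ 0.5305 -0.1565  0.0377] rect mm [array([ 532.5, -141.3]), array([214.3, 140.6]), np.float64(80.7)]
wheel
701 mean [ 0.5295 -0.0619  0.0718] rect mm [array([530. , -61.4]), array([58.4, 57.9]), np.float64(0.3)]
boss
178 mean [ 0.5198 -0.2155  0.0799] rect mm [array([ 519.3, -216.8]), array([33.4, 34. ]), np.float64(45.2)]
bar
715 mean [ 0.5244 -0.1372  0.0572] rect mm [array([ 524.8, -137.3]), array([81.8, 36.4]), np.float64(86.5)]
```

View pics/c1.png

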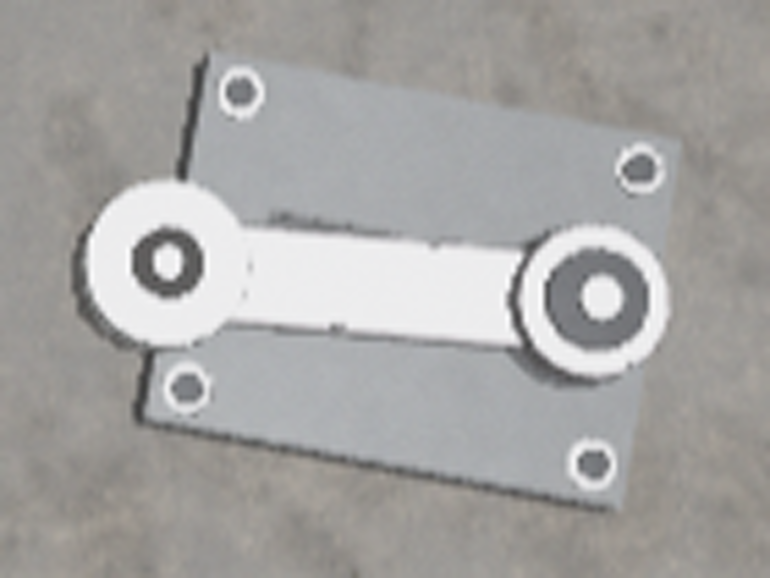

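Request:
step_arm(
  motion=[
    [8.5, 66.8, -72.1, 0, -139.5],
    [8.5, 66.8, -72.1, 0, -139.5],
    [8.5, 66.8, -72.1, 0, -139.5],
    [8.5, 66.8, -72.1, 0, -139.5],
    [8.5, 66.8, -72.1, 0, -139.5],
    [8.5, 66.8, -72.1, 0, -139.5],
    [8.5, 66.8, -72.1, 0, -139.5],
    [8.5, 66.8, -72.1, 0, -139.5],
    [8.5, 66.8, -72.1, 0, -139.5],
    [8.5, 66.8, -72.1, 0, -139.5],
    [8.5, 66.8, -72.1, 0, -139.5],
    [8.5, 66.8, -72.1, 0, -139.5],
    [8.5, 66.8, -72.1, 0, -139.5],
    [8.5, 66.8, -72.1, 0, -139.5],
    [8.5, 66.8, -72.1, 0, -139.5],
    [8.5, 66.8, -72.1, 0, -139.5],
    [8.5, 66.8, -72.1, 0, -139.5],
    [8.5, 66.8, -72.1, 0, -139.5],
    [8.5, 66.8, -72.1, 0, -139.5],
    [8.5, 66.8, -72.1, 0, -139.5],
  ],
)

```text
time: 2.1
tool_pos: [0.6226, 0.2507, 0.2304]
tcp_rot: [-0.617, -3.08, -0.0]
wrist_force: [-0.4, 0.2, -0.2]
width: 0.993
grip_force: 0.0
```

```bash
cat >> h.py <<'E'
def totool(w):
    s=bot.read_state();M=R.from_rotvec(s['tcp_rot']).as_matrix()
    return (M.T@(np.array(w)-s['tool_pos'])*100).round(2)
E
python3 - <<'E'
from h import *
s=bot.read_state();M=R.from_rotvec(s['tcp_rot']).as_matrix();print(s['time'],s['q'],s['tool_pos'],M.round(3).tolist())
p,d,K,T,c=cam('wrist');P=cloud(d,K,T)
m=(P[...,2]>.1)&(P[...,2]<.13)&(d>0)
n,l,st,_=cv2.connectedComponentsWithStats(m.astype(np.uint8))
for i in range(1,n):
    if st[i,4]<200: continue
    Q=P[l==i];r=cv2.minAreaRect(Q[:,:2].astype(np.float32)*1000);print(st[i],Q.mean(0),r, totool([r[0][0]/1000,r[0][1]/1000,.1]))
cv2.imwrite('pics/w1.png',p[:,:,::-1])
E
```

```text
2.1 [ 3.45365179e-01  2.57675377e-01  1.61345134e+00  6.67571705e-04
  1.27094042e+00 -8.30366733e-01] [0.62264041 0.25071488 0.23035684] [[-0.923, 0.385, -0.001], [0.385, 0.923, 0.0], [0.001, 0.0, -1.0]]
[ 173    0   72   68 4127] [0.49047395 0.23749379 0.10697849] ((490.72259521484375, 235.8486785888672), (41.546085357666016, 34.80826187133789), 67.79308319091797) [11.59 -6.88 12.99]
[ 580    0   60   66 2322] [0.57583031 0.43715062 0.11491597] ((579.8177490234375, 441.4192810058594), (48.53292465209961, 12.096732139587402), 22.078598022460938) [11.25 15.52 13.07]
[ 305  208   23   52 1128] [0.62026745 0.24801154 0.11554036] ((622.0549926757812, 247.19374084472656), (13.881294250488281, 30.102828979492188), 68.11164855957031) [-0.1  -0.8  13.01]
[ 565  347   75   46 1543] [0.79703007 0.3978699  0.10802205] ((799.9720458984375, 398.73028564453125), (52.24105453491211, 30.03548240661621), 74.61994934082031) [-10.72  20.02  13.08]
```

View pics/w1.png

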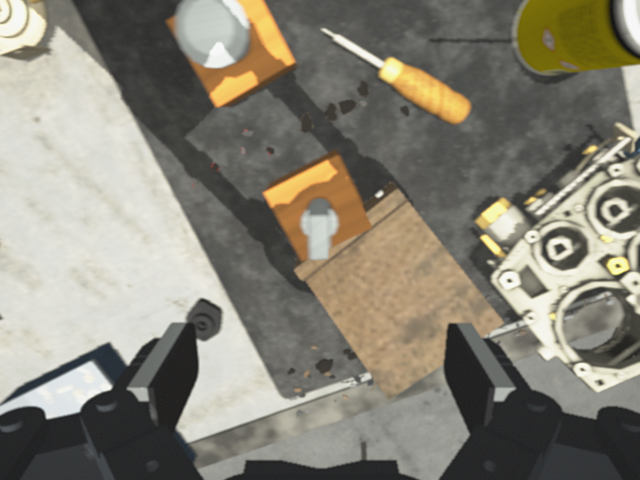

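The wrist view shows the grip at about (317,228), with its flat faces lined up with the fingers. The arm may still be settling, so I'll let it hold and then measure again.

Request:
step_arm(
  motion=[
    [8.5, 0, 0, 4, 0],
    [8.5, 0, 0, 4, 0],
    [8.5, 0, 0, 4, 0],
    [8.5, 0, 0, 4, 0],
  ],
)

```text
time: 2.55
tool_pos: [0.6226, 0.2471, 0.1926]
tcp_rot: [0.62, 3.079, 0.001]
wrist_force: [0.9, -0.8, 0.1]
width: 0.994
grip_force: 0.0
```

```bash
python3 - <<'E'
from h import *
s=bot.read_state();print(s['tool_pos'],s['tcp_rot'],abs(s['joint_vel']).max())
p,d,K,T,c=cam('wrist');P=cloud(d,K,T)
m=(P[...,2]>.1)&(P[...,2]<.13)&(d>0);m[:150]=0;m[350:]=0;m[:,:220]=0;m[:,420:]=0
Q=P[m];r=cv2.minAreaRect(Q[:,:2].astype(np.float32)*1000);print(m.sum(),Q.mean(0),r, totool([r[0][0]/1000,r[0][1]/1000,.081]))
print(bot.read_state()['tool_pos'])
E
```

```text
[0.62255298 0.24705686 0.19255243] [6.20408298e-01 3.07871448e+00 8.74066262e-04] 0.015557226305510421
1495 [0.61983306 0.24817853 0.11539057] ((621.9718017578125, 247.31361389160156), (13.94764518737793, 30.043560028076172), 68.71728515625) [ 0.12 -0.04 11.22]
[0.62301126 0.24714941 0.19322016]
```

Request:
step_arm(
  motion=[
    [6, 0.1, 0, 4, 0],
    [6, 0.1, 0, 8, 0],
    [6, 0.1, 0, 11.1, 0],
    [6, 0.1, 0, 11.1, 0],
    [4, 0.1, 0, 11.1, 0],
    [2, 0.1, 0, 11.1, 0],
    [0.5, 0.1, 0, 11.1, 0],
    [0.5, 0.1, 0, 11.1, 0],
    [0.5, 0.1, 0, 11.1, 0],
    [0.5, 0.1, 0, 11.1, 0],
    [0.5, 0.1, 0, 11.1, 0],
  ],
  force=80,
)

```text
time: 3.7
tool_pos: [0.6233, 0.2484, 0.0837]
tcp_rot: [0.618, 3.076, 0.004]
wrist_force: [-0.9, -1.6, 7.7]
width: 0.152
grip_force: 78.1
```

Request:
step_arm(
  motion=[
    [0.5, 0, 0, -2, 0],
    [0.5, 0, 0, -4, 0],
    [0.5, 0, 0, -6, 0],
    [0.5, 0, 0, -9, 0],
    [0.5, 0, 0, -12, 0],
    [0.5, 0, 0, -14, 0],
    [0.5, 0, 0, -14, 0],
    [0.5, 0, 0, -14, 0],
    [0.5, 0, 0, -14, 0],
  ],
)

```text
time: 4.6
tool_pos: [0.6201, 0.2475, 0.2181]
tcp_rot: [-0.619, -3.077, 0.003]
wrist_force: [-0.4, -0.1, -1.9]
width: 0.156
grip_force: 78.8
```

```bash
python3 - <<'E'
from h import *
s=bot.read_state();print(s['tool_pos'],s['tcp_rot'],s['width'],s['grip_force'],s['wrist_force'],s['q'])
print(R.from_rotvec(s['tcp_rot']).as_matrix().round(4))
print(totool([.4804,-.1141,.22]))
E
```

```text
[0.62005928 0.24746109 0.21813397] [-6.18975574e-01 -3.07712411e+00  2.62221456e-03] 0.15563823900590043 78.78090262413025 [-0.37118936 -0.13448652 -1.91841354] [ 3.42405356e-01  2.60176842e-01  1.63304083e+00  2.62580748e-05
  1.25166140e+00 -8.31389549e-01]
[[-0.9222  0.3867 -0.0031]
 [ 0.3867  0.9222 -0.0011]
 [ 0.0024 -0.0022 -1.    ]]
[ -1.1  -38.74  -0.1 ]
```

Request:
step_arm(
  motion=[
    [0.5, -0.3, -3, 0, 8],
    [0.5, -0.5, -7, 0, 16],
    [0.5, -0.7, -11, 0, 24],
    [0.5, -0.9, -15, 0, 32],
    [0.5, -1.1, -19, 0, 40],
    [0.5, -1.1, -23, 0, 48],
    [0.5, -1.1, -27, 0, 56],
    [0.5, -1.1, -31, 0, 64],
    [0.5, -1.1, -35, 0, 71],
    [0.5, -1.1, -38, 0, 76.5],
    [0.5, -1.1, -38.7, 0, 76.5],
    [0.5, -1.1, -38.7, 0, 76.5],
    [0.5, -1.1, -38.7, 0, 76.5],
    [0.5, -1.1, -38.7, 0, 76.5],
  ],
  force=100,
)

```text
time: 6.0
tool_pos: [0.482, -0.1122, 0.2198]
tcp_rot: [-2.391, -2.037, 0.0]
wrist_force: [-0.0, 0.4, -2.0]
width: 0.149
grip_force: 99.4
```

```bash
python3 - <<'E'
from h import *
s=bot.read_state();print(s['tool_pos'],s['tcp_rot'],s['width'],s['grip_force'],s['wrist_force'],s['q'])
print(R.from_rotvec(s['tcp_rot']).as_matrix().round(4))
print(totool([.4804,-.1141,.121]),totool([.5347,-.1230,.121]))
p,d,K,T,c=cam('wrist');cv2.imwrite('pics/w2.png',p[:,:,::-1])
P=cloud(d,K,T)
for n,z0,z1 in (('wheel',.066,.076),('boss',.077,.09)):
    m=((P[...,2]>z0)&(P[...,2]<z1)&(d>0)&(abs(P[...,1]+.14)<.14)&(abs(P[...,0]-.525)<.05)).astype(np.uint8)
    k,l,st,_=cv2.connectedComponentsWithStats(m)
    for i in range(1,k):
        if st[i,4]>300: Q=P[l==i];print(n,st[i],Q.mean(0),cv2.minEnclosingCircle(Q[:,:2].astype(np.float32)*1000))
E
```

```text
[ 0.48198294 -0.11220784  0.21979821] [-2.39069934e+00 -2.03673108e+00  7.42956529e-05] 0.14897084146467832 99.38941955566406 [-0.02433306  0.41144108 -2.03523894] [-2.79404499e-01 -7.24481758e-02  1.99229433e+00  5.09256338e-04
  1.22255364e+00 -1.20020020e-01]
[[ 1.589e-01  9.873e-01 -6.000e-04]
 [ 9.873e-01 -1.589e-01  7.000e-04]
 [ 6.000e-04 -7.000e-04 -1.000e+00]]
[-0.22 -0.12  9.88] [-0.23  5.38  9.88]
wheel [ 336   91   91   93 6542] [ 0.52917643 -0.06277622  0.07198363] ((529.2874145507812, -63.627105712890625), 29.95055389404297)
wheel [ 368  308   60   65 1211] [ 0.53020398 -0.20761934  0.07132748] ((519.61767578125, -217.79257202148438), 28.13881492614746)
boss [381 326  37  43 998] [ 0.5239908  -0.21591511  0.07934289] ((521.20458984375, -217.65606689453125), 18.632314682006836)
```

View pics/w2.png

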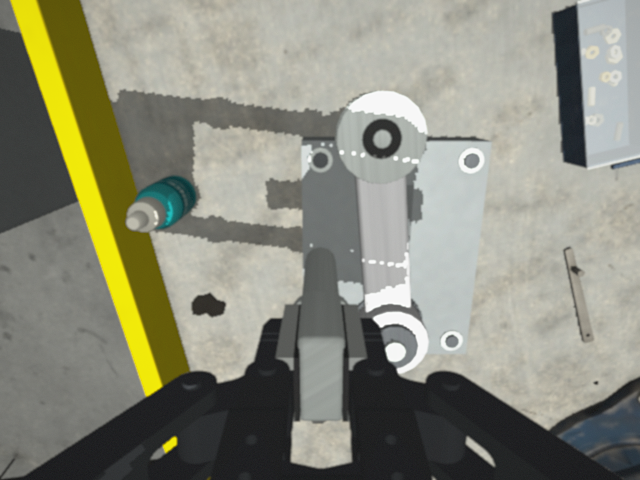

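The wrist view shows the pin held upright beside the bar, with the wheel at (382,138) and the boss at (394,350). Now I'll lower it beside the arm and push.

Request:
step_arm(
  motion=[
    [0.5, -0.3, -0.1, 3, 0],
    [0.5, -0.3, -0.1, 6, 0],
    [0.5, -0.3, -0.1, 9, 0],
    [0.5, -0.3, -0.1, 9.8, 0],
    [0.5, -0.3, -0.1, 9.8, 0],
    [0.5, -0.3, 0.5, 9.8, 0],
    [0.5, -0.3, 1.0, 9.8, 0],
    [0.5, -0.3, 1.5, 9.8, 0],
    [0.5, -0.3, 2.0, 9.8, 0],
    [0.5, -0.3, 2.5, 9.8, 0],
    [0.5, -0.3, 3.0, 9.8, 0],
    [0.5, -0.3, 3.5, 9.8, 0],
    [0.5, -0.3, 4.0, 9.8, 0],
    [0.5, -0.3, 4.5, 9.8, 0],
    [0.5, -0.3, 5.0, 9.8, 0],
    [0.5, -0.3, 5.4, 9.8, 0],
    [0.5, -0.3, 5.4, 9.8, 0],
    [0.5, -0.3, 5.4, 9.8, 0],
    [0.5, -0.3, 5.4, 9.8, 0],
  ],
)

```text
time: 7.95
tool_pos: [0.5343, -0.1249, 0.1221]
tcp_rot: [-2.393, -2.035, 0.0]
wrist_force: [-2.0, 1.4, -3.5]
width: 0.143
grip_force: 99.1
```

```bash
python3 - <<'E'
from h import *
s=bot.read_state();print(s['tool_pos'],s['tcp_rot'],s['width'],s['grip_force'],s['wrist_force'])
print(totool([.535,-.124,.081]))
p,d,K,T,c=cam('wrist');np.savez('w3',p=p,d=d,K=K,T=T)
cv2.imwrite('pics/w3.png',p[:,:,::-1])
p,d,K,T,c=cam('top');cv2.imwrite('pics/t3.png',cv2.resize(p[170:290,310:470],None,fx=5,fy=5,interpolation=cv2.INTER_CUBIC)[:,:,::-1])
E
```

```text
[ 0.53425552 -0.12492375  0.12212076] [-2.39316362e+00 -2.03471863e+00  4.32676712e-04] 0.1427195967297226 99.06972885131836 [-2.04383341  1.36736997 -3.48766302]
[0.1  0.06 4.11]
```

View pics/w3.png

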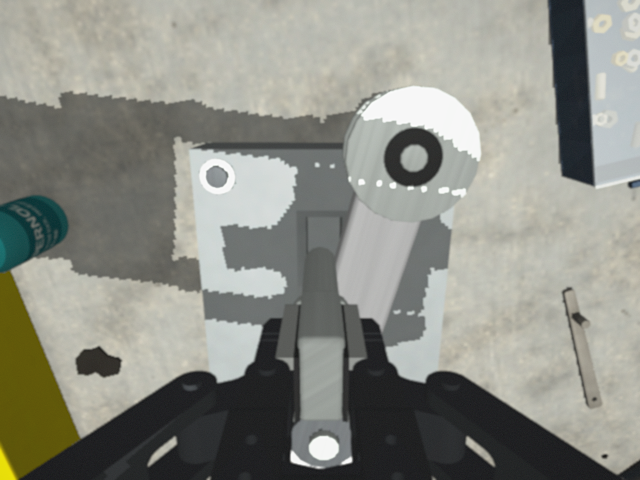

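The wrist view shows the uncovered slot. Its chamfer's far edge is at about v=212, from u=298 to u=347, with the pin's foot over it. I'll back-project those points.

```bash
python3 - <<'E'
from h import *
f=np.load('w3.npz');K,T,p=f['K'],f['T'],f['p']
ax=np.array([.987,-.1605]);ay=np.array([.1605,.987])
tcp=np.array([.53425,-.1249])
def g(u,v,z=.038):
    r=T[:3,:3]@np.array([(u-K[0,2])/K[0,0],-(v-K[1,2])/K[1,1],-1]);q=T[:3,3]+r*(z-T[2,3])/r[2];return np.round([(q[:2]-tcp)@ax*1000,(q[:2]-tcp)@ay*1000],1)
for u,v in((298,212),(347,212),(298,240),(306,218),(340,218)):print(u,v,g(u,v))
cv2.imwrite('pics/w3c.png',cv2.resize(p[195:315,250:400],None,fx=5,fy=5,interpolation=cv2.INTER_CUBIC)[:,:,::-1])
E
```

```text
298 212 [-12.9  22. ]
347 212 [13.6 22. ]
298 240 [-13.2   6.1]
306 218 [-8.6 18.6]
340 218 [ 9.8 18.6]
```

View pics/w3c.png

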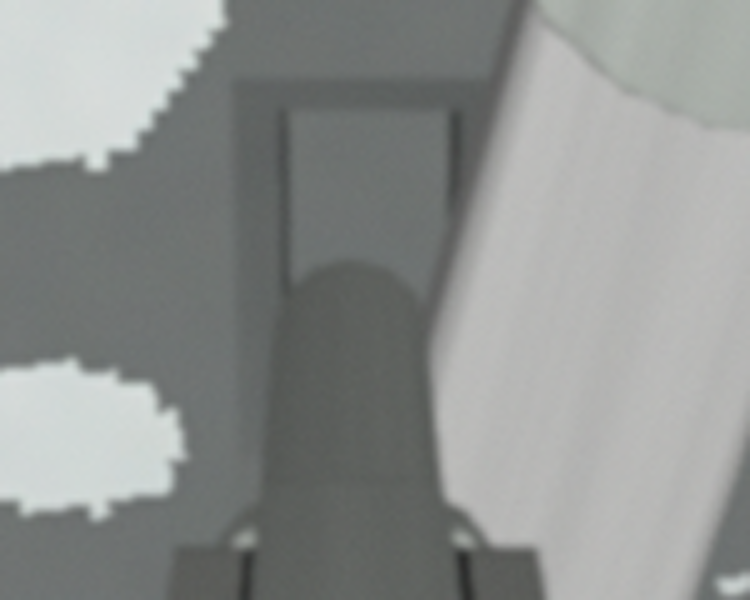

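Request:
step_arm(
  motion=[
    [0.5, 0.05, 0.15, 0, 0],
    [0.5, 0.05, 0.15, 0.5, 0],
    [0.5, 0.05, 0.15, 1, 0],
    [0.5, 0.05, 0.15, 1.5, 0],
    [0.5, 0.05, 0.15, 2, 0],
    [0.5, 0.05, 0.15, 2.5, 0],
    [0.5, 0.05, 0.15, 3, 0],
    [0.5, 0.05, 0.15, 3.4, 0],
    [0.5, 0.05, 0.15, 3.7, 0],
    [0.5, 0.05, 0.15, 3.8, 0],
    [0.5, 0.05, 0.15, 3.8, 0],
    [0.5, 0.05, 0.15, 3.8, 0],
  ],
)

```text
time: 9.25
tool_pos: [0.5357, -0.1246, 0.0839]
tcp_rot: [-2.393, -2.035, 0.001]
wrist_force: [-1.7, 1.0, -3.9]
width: 0.151
grip_force: 99.5
```

Request:
step_arm(
  motion=[
    [2.5, 0, 0, 0, 0],
    [4, 0, 0, 0, 0],
    [4, 0, 0, 0, 0],
    [4, 0, 0, 0, 0],
    [4, 0, 0, -3, 0],
    [4, 0, 0, -7, 0],
    [4, 0, 0, -11, 0],
    [4, 0, 0, -14, 0],
    [4, 0, 0, -14, 0],
    [4, 0, 0, -14, 0],
  ],
)

```text
time: 10.25
tool_pos: [0.5369, -0.1249, 0.2255]
tcp_rot: [2.391, 2.034, 0.003]
wrist_force: [-0.3, 0.0, -0.0]
width: 0.467
grip_force: 0.0
```

```bash
python3 - <<'E'
from h import *
s=bot.read_state();print(s['tool_pos'],s['width'],s['wrist_force'])
p,d,K,T,c=cam('wrist');P=cloud(d,K,T)
m=(P[...,2]>.1)&(P[...,2]<.14)&(d>0)&(np.hypot(P[...,0]-.535,P[...,1]+.124)<.04)
print(m.sum(),P[m].mean(0),np.percentile(P[m][:,2],[5,50,95]))
p,d,K,T,c=cam('scene');cv2.imwrite('pics/s4.png',cv2.resize(p[150:330,290:530],None,fx=3,fy=3)[:,:,::-1])
E
```

```text
[ 0.53691144 -0.1249324   0.22552835] 0.4665236435691106 [-0.27155274  0.04328549 -0.04377915]
1165 [ 0.53245804 -0.12173143  0.11552228] [0.10725982 0.11640249 0.11763148]
```

View pics/s4.png

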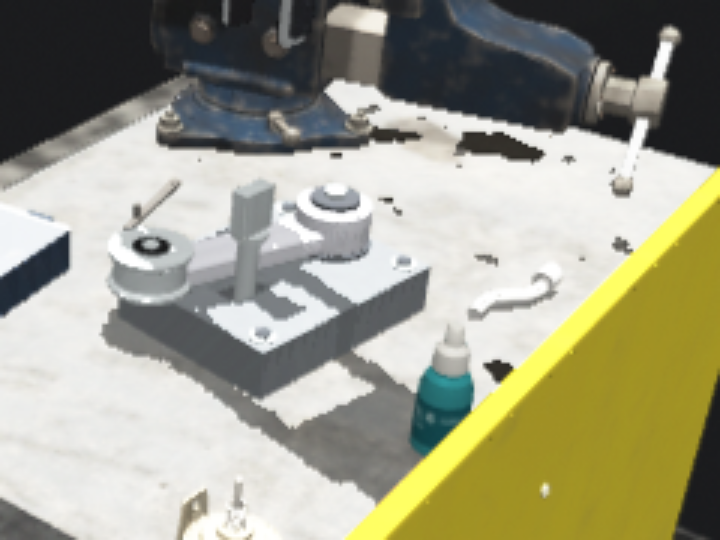

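The pin stands upright in the slot at (250,240), fully home with its top at z of about 117 mm. The arm leans back against it and the gripper is clear.

```bash
python3 -c "
from workcell import bot
print(bot.finish_job())"
```

```text
the job is handed in; nothing more can be done
None
```

I handed the job in at about 10 s on the robot's clock: the flat-grip pin is fully home in the slot holding the sprung arm back, the gripper is clear, and the round-headed pin was left untouched in its block; no verdict came back.

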